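Flask up the wax trees for casting

ROBOT

A 7-joint arm with a two-finger parallel gripper is mounted at the origin on a cart in front of the work surface, level with it; the furniture and walls round the work are solid. World frame = base frame: x ahead of the robot, y to its left, z up, the work surface at z = 0. Lengths are in m, angles in rad, forces in N, time in s.
With the tool pointing down it reaches from about 0.4 to 0.85 m from the base axis. Payload 10.4 kg.
Tool frame: the origin (TCP) lies between the finger pads; the fingertips stand 17 mm ahead of it and the grasp point (between the pads) lies 2 mm behind it; z points along the fingers, y is the line along which they close (so a half turn about z gives the same grasp; the last joint's range is limited). The gripper opens to 85 mm and grips with 20 to 120 N. Pads are 22 mm wide; open, the fingers measure 114 mm over their backs; the gripper's body (76 mm by 85 mm) begins 54 mm behind the grasp point. The pads swing forward as they close: fully open they stand 13 mm farther back than shut.
Start: joints at [-1.201, 0.332, -0.065, 1.46, 0.022, 1.35, -0.088], TCP at [0.239, 0.577, 0.248] pointing down, gripper open.
Joint ranges: [-2.6, 2.6], [-0.5, 2.12], [-1.47, 1.34], [0.16, 2.42], [-1.27, 4.41], [0.06, 2.06], [-2.6, 2.6]. Speed limits (rad/s): [2.22, 2.22, 2.79, 2.79, 3.14, 3.14, 3.14].

INTERFACE

Orientations are given as a unit quaternion [x, y, z, w].
In Python, from workcell import readout, imaging, manip gives the robot as it stands. The module is installed in compiled form; this text tells all that it offers.
- The arm moves only by the shell command python3 -m crank 'ROWS' [OPENING] [FORCE]. ROWS is JSON, a list of rows, each a list of 4 numbers: the shift along the tool's x, y, z as a fraction of full scale, then the turn about the tool's z as a fraction of full scale. In form: [[x, y, z, yaw], ...]. A call has 1 to 5 rows; each row is the pose to reach, as a shift and turn from the pose commanded when the call began, along the tool's axes at that moment; what a row does not reach only later rows make up. Full scale, the value 1, is 400 mm for a shift and 60 degrees for a turn. A row lasts 1/12 s, in which the tool goes at most 41.7 mm and 7.16 degrees, less where a joint would pass 70% of its speed; a pose out of reach is approached as far as the arm can. A call with a number of a shift or a turn outside -1 to 1 is refused whole. A call with a gripper value outside its range is refused whole. OPENING is the gripper command: -1 is shut, 1 is fully open, values between are in proportion, set as the call begins (- or left out, the last holds). The fingers move at their own pace and stop on an object; FORCE is the grip in N (left out, the last holds). Time passes only in rows, so rows that repeat a pose let the fingers close. It gives the time, the measured TCP pose, the force, the opening and the grip force at its end, in the units of the state.
- readout.get_obs(): the state, without advancing time (a new reading comes with each control period).
- imaging.camera(name): name is "scene" or "top" or "wrist"; returns a dict with "color" (480x640x3 uint8, red, green, blue), "fx", "fy", "cx", "cy" (pixels), "rvec" (rotation vector, rad) and "tvec" (3), from world to camera coordinates, as OpenCV has them. Camera axes: x right, y down, z forward; pixel columns grow to the right and rows downward; lengths in m; the calibration is good to about 2 mm. A picture is of the moment at which its call begins. There is no depth.
- manip.hand_in(): hands the job in; it is judged then, once.
The state is a dict: "clock": time; "joint_pos": joint angles; "joint_velocities": joint speeds; "tau": joint torques, N m; "position": TCP position; "ee_rot": TCP orientation; "ft_force": force on the tool from outside, world axes, zero at the start; "torque": the same for the moment, N m; "grip_width": opening from 0.0 (shut) to 1.0 (fully open); "grasp_force": force on a finger pad.
Only numpy, scipy, OpenCV 4.12 (cv2) and the standard library are available. Lean on these libraries where they do the work, as an engineer would, in place of code of your own. Each camera call takes 0.05 s, during which the arm holds its last target. There are 200 camera calls.

TASK

Pick out the right steel casting flask for each of the four black rubber bases, set it down gently over the blue wax and leave it standing upright, flat on the base's seat, within the rim. A flask must be of the width its base is made for, so that the rim holds it in the middle, and stand higher than the wax inside it. There is one flask too many: leave it standing where it is.

Things in the scene. Friction and masses are not known exactly. Their poses are not given: they have to be found in the camera images.
- flask_small: the smallest flask: plain stainless-steel casting flask, a tube open at both ends, brownish heat tint round its foot, standing upright on the bench; outer diameter 36 mm, wall 2.5 mm, height 48 mm. Origin: centre of its lower rim, z up along the tube (its yaw does not matter).
- flask_mid_low: the low one of the two middle flasks: plain stainless-steel casting flask, a tube open at both ends, brownish heat tint round its foot, standing upright on the bench; outer diameter 48 mm, wall 2.5 mm, height 48 mm. Origin: centre of its lower rim, z up along the tube (its yaw does not matter).
- flask_mid_high: the high one of the two middle flasks: plain stainless-steel casting flask, a tube open at both ends, brownish heat tint round its foot, standing upright on the bench; outer diameter 48 mm, wall 2.5 mm, height 70 mm. Origin: centre of its lower rim, z up along the tube (its yaw does not matter).
- flask_large: the high one of the two widest flasks: plain stainless-steel casting flask, a tube open at both ends, brownish heat tint round its foot, standing upright on the bench; outer diameter 60 mm, wall 2.5 mm, height 70 mm. Origin: centre of its lower rim, z up along the tube (its yaw does not matter).
- flask_spare: the low one of the two widest flasks, the one too many (too low for the only wax of its width): plain stainless-steel casting flask, a tube open at both ends, brownish heat tint round its foot, standing upright on the bench; outer diameter 60 mm, wall 2.5 mm, height 48 mm. Origin: centre of its lower rim, z up along the tube (its yaw does not matter).
- base_small: black rubber base for a 36 mm flask, a round dish 54 mm across, fixed to the bench; blue wax in its middle: a single small ring on a short stem, 40 mm high from the bench, at most 10 mm out from the middle. Origin: centre of its underside, on the bench, z up. The flask's flat seat is 4 mm above it; the rim is 12 mm high, inside 40 mm wide at the seat, flaring to 48 mm at the top (guides the flask).
- base_mid_low: black rubber base for a 48 mm flask, a round dish 66 mm across, fixed to the bench; blue wax in its middle: a low bunch of six studs with ball heads, 40 mm high from the bench, at most 14 mm out from the middle. Origin: centre of its underside, on the bench, z up. The flask's flat seat is 4 mm above it; the rim is 12 mm high, inside 52 mm wide at the seat, flaring to 60 mm at the top (guides the flask).
- base_mid_high: black rubber base for a 48 mm flask, a round dish 66 mm across, fixed to the bench; blue wax in its middle: a high slender tree with three tiers of small rings, 62 mm high from the bench, at most 15 mm out from the middle. Origin: centre of its underside, on the bench, z up. The flask's flat seat is 4 mm above it; the rim is 12 mm high, inside 52 mm wide at the seat, flaring to 60 mm at the top (guides the flask).
- base_large: black rubber base for a 60 mm flask, a round dish 78 mm across, fixed to the bench; blue wax in its middle: a high broad tree with two tiers of rings, 62 mm high from the bench, at most 20 mm out from the middle. Origin: centre of its underside, on the bench, z up. The flask's flat seat is 4 mm above it; the rim is 12 mm high, inside 64 mm wide at the seat, flaring to 72 mm at the top (guides the flask).

How it is judged:
By the outcome, as a careful person would: the job done as asked, in the order asked, and still so for the second after the job is handed in, with the robot touching nothing.
It also fails if it takes over 96 s, if anything falls off the work surface, if the arm or the gripper's body presses on something with over 40 N, if the wrist force passes 120 N, or if a joint passes its speed limit or range.

## Working session

There is one attempt and no reset: what is moved stays moved. The work goes in short steps, Python scripts to look and compute and a shell command to move; the robot and the scene stay as the last step left them, time stands still between calls to the robot, and variables do not carry over. Pictures are saved under pics/ and viewed, at most 14 in all, crops included, and the job is handed in when it is done.

```bash
mkdir -p pics; ls; python3 - <<'E'
from workcell import readout, imaging
import cv2
o=readout.get_obs();print(o)
for n in("scene","top"):
    c=imaging.camera(n);cv2.imwrite(f"pics/{n}0.png",c["color"][:,:,::-1]);print(n,{k:c[k] for k in c if k!="color"})
E
```

```text
pics
{'clock': 0.0, 'joint_pos': array([-1.20058612,  0.33285546, -0.06468051,  1.46092674,  0.02161554,
        1.34990493, -0.08849458]), 'joint_velocities': array([-2.84094864e-04,  1.24742853e-04, -4.61442248e-04,  2.77451462e-04,
       -1.85682956e-04,  9.72828725e-05,  1.03105810e-03]), 'tau': array([-1.45142817e-04, -6.25444365e+01,  4.88770008e-02, -3.91605914e+01,
        1.62146013e-02,  9.85036371e-03,  1.43553683e-05]), 'position': array([0.23912788, 0.57707054, 0.24753308]), 'ee_rot': array([ 1.95139330e-01,  9.80775281e-01, -6.93021934e-04, -9.37486809e-05]), 'ft_force': array([-0.3594929, -0.8744377,  1.1034183]), 'torque': array([-0.00683478,  0.01092978, -0.0432602 ]), 'grasp_force': 0.0, 'grip_width': 0.999809126060047}
scene {'fx': 474.0247086000026, 'fy': 474.0247086000026, 'cx': 321.0560082447434, 'cy': 241.60041153037523, 'rvec': array([ 1.88084657, -0.88288214,  0.56815326]), 'tvec': array([-0.34297559,  0.22077484,  0.71047145])}
top {'fx': 590.4948393507481, 'fy': 590.4948393507481, 'cx': 317.0971081186291, 'cy': 248.99098761673818, 'rvec': array([ 2.15043756, -2.14937953,  0.13187808]), 'tvec': array([-0.01998671,  0.52341521,  1.22128296])}
```

View pics/top0.png

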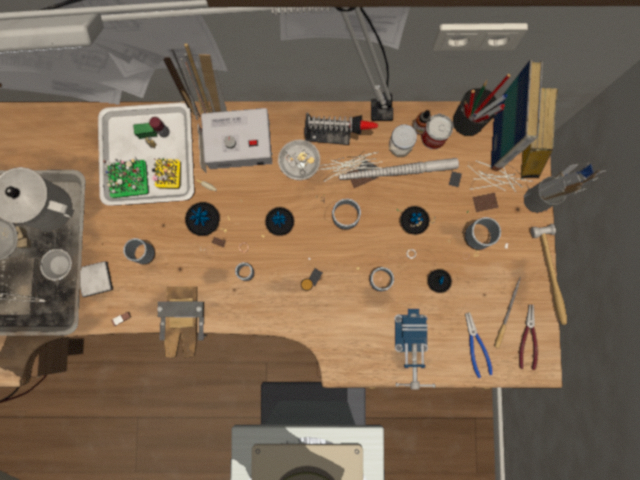

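View pics/scene0.png

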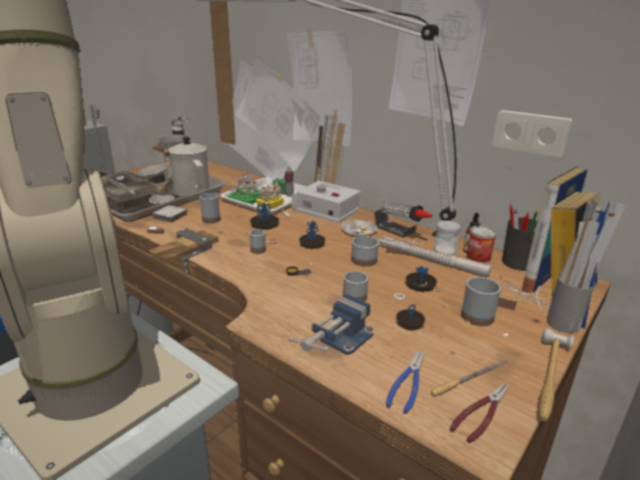

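The top view shows flasks near (139,252), (245,272), (347,213), (382,278) and (482,233). The bases are near (202,219), (280,221), (415,220) and (439,280). I'll measure them by casting rays.

```bash
cat > h.py <<'E'
import numpy as np, cv2
from scipy.optimize import least_squares
def cam(c):
    K=np.array([[c["fx"],0,c["cx"]],[0,c["fy"],c["cy"]],[0,0,1]]);R=cv2.Rodrigues(c["rvec"])[0];return K,R,np.asarray(c["tvec"])
def ray(c,uv,z):
    K,R,t=cam(c);uv=np.atleast_2d(uv);d=(np.c_[uv,np.ones(len(uv))]@np.linalg.inv(K).T)@R;C=-R.T@t
    return C[:2]+d[:,:2]*((z-C[2])/d[:,2])[:,None]
def proj(c,P):
    K,R,t=cam(c);q=(np.atleast_2d(P)@R.T+t)@K.T;return q[:,:2]/q[:,2:]
E
python3 - <<'E'
from h import *
from workcell import imaging
c=imaging.camera("top");im=c["color"]
K,R,t=cam(c);print("cam",(-R.T@t).round(3))
hsv=cv2.cvtColor(im,cv2.COLOR_RGB2HSV)
crop=im[180:310,110:520];cv2.imwrite("pics/crop.png",cv2.resize(crop,None,fx=1.95,fy=1.95,interpolation=cv2.INTER_CUBIC)[:,:,::-1])
B={"large":(202,219),"midA":(280,221),"midB":(415,220),"small":(439,280)}
dark=(hsv[...,2]<60).astype(np.uint8)|((hsv[...,0]>90)&(hsv[...,0]<125)&(hsv[...,1]>90)).astype(np.uint8)
F={"f139":(139,252),"f245":(245,272),"f347":(347,213),"f382":(382,278),"f482":(482,233)}
grey=(hsv[...,1]<75).astype(np.uint8)
for S,m in((B,dark),(F,grey)):
  for k,(u,v) in S.items():
    w=np.zeros_like(m);w[v-26:v+26,u-26:u+26]=m[v-26:v+26,u-26:u+26]
    cs=max(cv2.findContours(w,0,1)[0],key=cv2.contourArea);h=cv2.convexHull(cs)[:,0]
    for z in ((0.,.012) if S is B else (0,.048,.07)):
      p=ray(c,h,z).astype(np.float32);ctr,r=cv2.minEnclosingCircle(p);print(k,z,np.round(ctr,4),"D",round(2000*r,1),"ext",(1000*np.ptp(p,axis=0)).round(1),"mid",((p.max(0)+p.min(0))/2).round(4))
E
```

```text
cam [ 0.36  -0.03   1.279]
large 0.0 [0.5949 0.2342] D 74.1 ext [69.4 70.9] mid [0.5958 0.2342]
large 0.012 [0.5927 0.2317] D 73.4 ext [68.7 70.2] mid [0.5936 0.2318]
midA 0.0 [0.5902 0.064 ] D 60.6 ext [58.  57.3] mid [0.5901 0.0644]
midA 0.012 [0.588  0.0632] D 60.0 ext [57.5 56.8] mid [0.5879 0.0635]
midB 0.0 [ 0.5918 -0.233 ] D 61.7 ext [58.  59.5] mid [ 0.5922 -0.2332]
midB 0.012 [ 0.5896 -0.2311] D 61.2 ext [57.4 59. ] mid [ 0.59   -0.2313]
small 0.0 [ 0.4597 -0.2836] D 49.4 ext [45.6 47.8] mid [ 0.4591 -0.2835]
small 0.012 [ 0.4587 -0.2812] D 49.0 ext [45.1 47.3] mid [ 0.4582 -0.2811]
f139 0 [0.5209 0.3723] D 69.7 ext [55.2 66.6] mid [0.5247 0.3725]
f139 0.048 [0.5149 0.3572] D 67.1 ext [53.1 64.1] mid [0.5185 0.3574]
f139 0.07 [0.5121 0.3503] D 65.9 ext [52.2 63. ] mid [0.5157 0.3505]
f245 0 [0.4787 0.1397] D 42.5 ext [39.3 39.4] mid [0.4797 0.1396]
f245 0.048 [0.4742 0.1333] D 40.9 ext [37.8 38. ] mid [0.4752 0.1332]
f245 0.07 [0.4721 0.1304] D 40.2 ext [37.2 37.3] mid [0.4731 0.1303]
f347 0 [ 0.6068 -0.083 ] D 68.8 ext [64.9 61.7] mid [ 0.6068 -0.083 ]
f347 0.048 [ 0.5975 -0.081 ] D 66.2 ext [62.5 59.4] mid [ 0.5975 -0.081 ]
f347 0.07 [ 0.5933 -0.0801] D 65.1 ext [61.4 58.3] mid [ 0.5933 -0.0801]
f382 0 [ 0.463  -0.1586] D 54.5 ext [50.  50.1] mid [ 0.4634 -0.1592]
f382 0.048 [ 0.4591 -0.1538] D 52.4 ext [48.1 48.2] mid [ 0.4595 -0.1543]
f382 0.07 [ 0.4574 -0.1516] D 51.5 ext [47.2 47.3] mid [ 0.4578 -0.1521]
f482 0 [ 0.5637 -0.381 ] D 81.4 ext [68.6 77.1] mid [ 0.5644 -0.3813]
f482 0.048 [ 0.5556 -0.3681] D 78.4 ext [66.1 74.2] mid [ 0.5567 -0.3681]
f482 0.07 [ 0.5521 -0.3621] D 77.0 ext [64.9 72.9] mid [ 0.5532 -0.362 ]
```

View pics/crop.png

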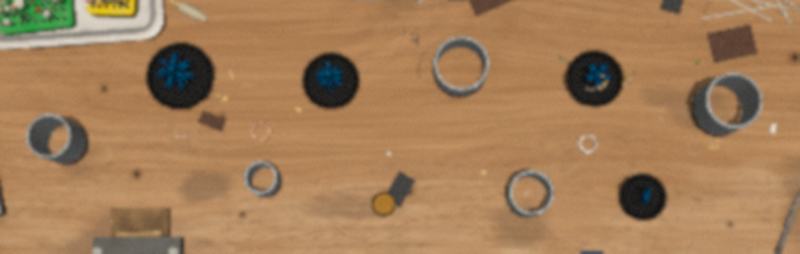

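```bash
cat > go.py <<'E'
import sys,numpy as np
from scipy.spatial.transform import Rotation as R
from workcell import readout
o=readout.get_obs();r=R.from_quat(o["ee_rot"]);t=np.array([float(a) for a in sys.argv[1:4]])
d=r.inv().apply(t-o["position"])/.4;y=r.apply([0,1,0]);a=np.degrees(np.arctan2(y[1],y[0]))
print("t",round(o["clock"],2),"pos",o["position"].round(4),"yawY",a.round(2),"frac",d.round(4),"yawfrac to 90:",round((a-90)/60,4),"dist mm",round(np.linalg.norm(d)*400,1))
E
python3 -m crank '[[-0.43,-0.12,0,-0.375],[-0.43,-0.12,0,-0.375],[-0.43,-0.12,0,-0.375],[-0.43,-0.12,0,-0.375],[-0.43,-0.12,0,-0.375]]'; python3 go.py .518 .358 .22
```

```text
clock: 0.57
position: [0.385, 0.4625, 0.2482]
ee_rot: [0.002, 1.0, -0.001, 0.001]
ft_force: [0.0, -0.1, -0.5]
grip_width: 1.002
grasp_force: 0.0
t 0.57 pos [0.385  0.4625 0.2482] yawY 89.79 frac [-0.3334 -0.2598  0.0716] yawfrac to 90: -0.0036 dist mm 171.5
```

```bash
python3 -m crank '[[-0.33,-0.26,0.07,0],[-0.33,-0.26,0.07,0],[-0.33,-0.26,0.07,0],[-0.33,-0.26,0.07,0],[-0.33,-0.26,0.07,0]]'; python3 - <<'E'
from h import *
from workcell import imaging
c=imaging.camera("wrist");K,R,t=cam(c);print((-R.T@t).round(3),R.round(2));cv2.imwrite("pics/w1.png",c["color"][:,:,::-1])
E
python3 go.py .518 .358 .22
```

```text
clock: 0.98
position: [0.5179, 0.355, 0.2186]
ee_rot: [0.005, 1.0, -0.003, 0.001]
ft_force: [1.9, -1.1, 0.4]
grip_width: 0.996
grasp_force: 0.0
[0.453 0.355 0.345] [[ 0.01  1.   -0.01]
 [ 0.96 -0.01  0.26]
 [ 0.26 -0.01 -0.96]]
t 1.03 pos [0.5157 0.3576 0.2189] yawY 89.51 frac [-0.0057  0.0009 -0.0027] yawfrac to 90: -0.0082 dist mm 2.5
```

View pics/w1.png

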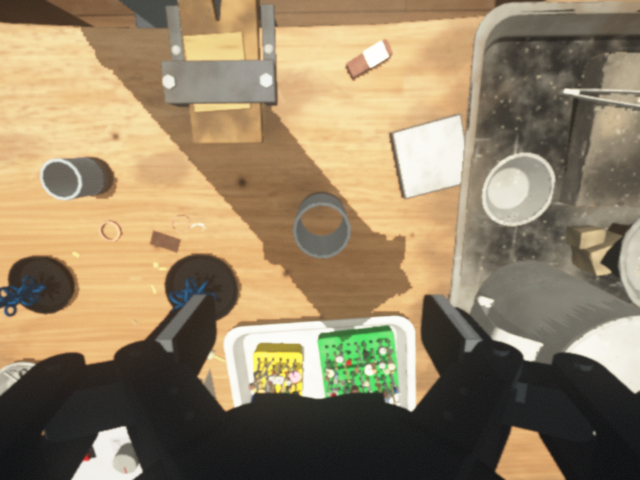

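The wrist view shows the mid_high flask at about (322,226), with base_large at (202,285) and flask_small at (75,177). I'll measure the edges at the rim and foot heights in both cameras.

```bash
cat >> h.py <<'E'
def blob(im,uv,kind,w):
    hsv=cv2.cvtColor(im,cv2.COLOR_RGB2HSV);H,S,V=cv2.split(hsv)
    m=(S<75) if kind=="flask" else ((V<60)|((H>90)&(H<125)&(S>90)))
    u,v=np.round(uv).astype(int);q=np.zeros(m.shape,np.uint8);sl=np.s_[max(v-w,0):v+w,max(u-w,0):u+w];q[sl]=m[sl]
    q=cv2.morphologyEx(q,cv2.MORPH_OPEN,np.ones((3,3)))
    cs=max(cv2.findContours(q,0,cv2.CHAIN_APPROX_NONE)[0],key=cv2.contourArea);return cv2.convexHull(cs)[:,0].astype(float)
def measure(c,guess,D,h,kind):
    K,R,t=cam(c);n=(-R.T@t)[:2];g=np.array(guess)
    uv=proj(c,[[*g,h/2]])[0];w=int(1.0*c["fx"]*D/((-R.T@t)[2]-h/2))
    hull=blob(c["color"],uv,kind,w);e=(g-n)/np.linalg.norm(g-n);p=np.array([-e[1],e[0]])
    T=ray(c,hull,h);B=ray(c,hull,0)
    far=(T@e).max()-D/2;near=(B@e).min()+D/2
    pw=np.ptp(T@p);pm=((T@p).max()+(T@p).min())/2
    r=(far+near)/2*e+pm*p
    return r.round(4),"far-near mm",round(1000*(far-near),1),"width mm (top)",round(1000*pw,1)
F={"small":((.475,.133),.036,.048),"mid_low":((.459,-.154),.048,.048),"mid_high":((.518,.358),.048,.07),"large":((.556,-.368),.06,.07),"spare":((.597,-.081),.06,.048)}
Bs={"small":((.459,-.282),.054,.012),"mid_low":((.59,-.232),.066,.012),"mid_high":((.589,.064),.066,.012),"large":((.594,.233),.078,.012)}
E
python3 - <<'E'
from h import *
from workcell import imaging
c=imaging.camera("top")
for k,v in F.items(): print("top F",k,*measure(c,*v,"flask"))
for k,v in Bs.items(): print("top B",k,*measure(c,*v,"base"))
c=imaging.camera("wrist")
for k in("mid_high","small"): print("wr F",k,*measure(c,*F[k],"flask"))
for k in("large","mid_high"): print("wr B",k,*measure(c,*Bs[k],"base"))
E
```

```text
top F small [0.4841 0.1453] far-near mm -26.3 width mm (top) 33.7
top F mid_low [ 0.4708 -0.1671] far-near mm -31.2 width mm (top) 46.7
top F mid_high [0.5322 0.368 ] far-near mm 21.9 width mm (top) 66.0
top F large [ 0.5573 -0.3707] far-near mm -3.6 width mm (top) 60.0
top F spare [ 0.6203 -0.0862] far-near mm -41.0 width mm (top) 57.9
top B small [ 0.4582 -0.2822] far-near mm -8.6 width mm (top) 47.0
top B mid_low [ 0.5908 -0.2314] far-near mm -8.5 width mm (top) 58.5
top B mid_high [0.5889 0.0635] far-near mm -9.3 width mm (top) 59.1
top B large [0.5937 0.2326] far-near mm -8.2 width mm (top) 70.9
wr F mid_high [0.5184 0.3557] far-near mm -2.4 width mm (top) 46.6
wr F small [0.4758 0.1277] far-near mm -10.0 width mm (top) 36.2
wr B large [0.6497 0.203 ] far-near mm 57.1 width mm (top) 77.5
wr B mid_high [0.5944 0.0599] far-near mm -48.9 width mm (top) 13.7
```

```bash
python3 go.py .5184 .3557 .042
```

```text
t 1.13 pos [0.5119 0.3628 0.2198] yawY 89.91 frac [-0.0168 -0.0174  0.4445] yawfrac to 90: -0.0015 dist mm 178.1
```

```bash
python3 -m crank '[[-0.017,-0.018,0.1,0],[-0.017,-0.018,0.2,0],[-0.017,-0.018,0.3,0],[-0.017,-0.018,0.4,0],[-0.017,-0.018,0.444,0]]'; python3 -m crank '[[0,0,0,0],[0,0,0,0],[0,0,0,0],[0,0,0,0],[0,0,0,0]]' -1 30;python3 -m crank '[[0,0,0,0],[0,0,0,0],[0,0,0,0]]'; python3 go.py .5184 .3557 .042
```

```text
clock: 1.55
position: [0.5146, 0.3563, 0.0375]
ee_rot: [-0.001, 1.0, -0.001, -0.003]
ft_force: [-1.0, 0.4, -1.2]
grip_width: 0.995
grasp_force: 0.0
clock: 1.97
position: [0.5195, 0.3576, 0.0453]
ee_rot: [-0.0, 1.0, 0.002, 0.001]
ft_force: [-2.2, 1.6, 6.6]
grip_width: 0.547
grasp_force: 31.6
clock: 2.22
position: [0.5195, 0.3576, 0.0453]
ee_rot: [-0.0, 1.0, 0.002, 0.001]
ft_force: [-0.9, 0.2, 8.3]
grip_width: 0.548
grasp_force: 31.7
t 2.22 pos [0.5195 0.3576 0.0453] yawY 90.01 frac [ 0.0028 -0.0047  0.0082] yawfrac to 90: 0.0002 dist mm 3.9
```

```bash
python3 -m crank '[[0,0,0.0,0],[0,0,-0.06,0],[0,0,-0.15,0],[0,0,-0.25,0],[0,0,-0.25,0]]' -1 40; python3 go.py .589 .0635 .145; python3 - <<'E'
from h import *
from workcell import imaging
c=imaging.camera("scene");p=proj(c,[[.589,.0635,.012]])[0];q=proj(c,[[.59,-.2315,.012]])[0];print(p,q)
im=c["color"][:,:,::-1];a,b=[cv2.resize(im[int(v)-45:int(v)+25,int(u)-40:int(u)+40],(400,350)) for u,v in(p,q)]
cv2.imwrite("pics/b.png",np.hstack([a,b]))
E
```

```text
clock: 2.63
position: [0.5219, 0.3583, 0.1522]
ee_rot: [0.0, 1.0, 0.004, 0.005]
ft_force: [1.0, 1.4, -0.8]
grip_width: 0.552
grasp_force: 41.8
t 2.63 pos [0.5219 0.3583 0.1522] yawY 89.97 frac [-0.1679 -0.7371  0.0137] yawfrac to 90: -0.0004 dist mm 302.4
[312.82855613 239.28569688] [421.49111099 279.82198131]
```

View pics/b.png

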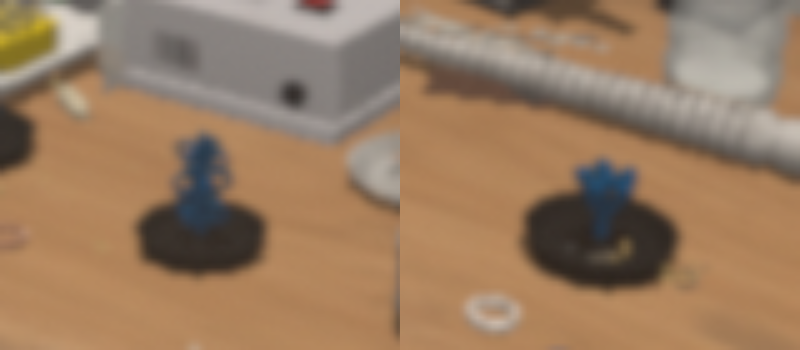

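Left shows the three-tier tall tree, so this base is base_mid_high at (313,239). Right shows the low studs of base_mid_low at (421,280), with some chips lying in its dish that I'll check later.

```bash
python3 -m crank '[[-0.024,-0.1,0,0],[-0.048,-0.2,0,0],[-0.072,-0.3,0,0],[-0.096,-0.4,0,0],[-0.12,-0.48,0,0]]'; python3 -m crank '[[-0.024,-0.1,0,0],[-0.048,-0.2,0,0],[-0.056,-0.25,0,0],[-0.056,-0.25,0,0],[-0.056,-0.25,0,0]]';python3 -m crank '[[0,0,0,0],[0,0,0,0],[0,0,0,0]]'; python3 - <<'E'
from h import *
from workcell import imaging,readout
print(readout.get_obs()["position"])
c=imaging.camera("wrist");cv2.imwrite("pics/w2.png",c["color"][:,:,::-1]);print(proj(c,[[.589,.0635,.004],[.589,.0635,.062]]))
E
```

```text
clock: 3.1
position: [0.5665, 0.1602, 0.1424]
ee_rot: [0.001, 1.0, -0.0, -0.0]
ft_force: [0.2, 0.3, -2.7]
grip_width: 0.544
grasp_force: 41.9
clock: 3.52
position: [0.5888, 0.0621, 0.1423]
ee_rot: [0.002, 1.0, -0.0, -0.0]
ft_force: [0.4, 0.7, -1.6]
grip_width: 0.548
grasp_force: 41.9
clock: 3.77
position: [0.5886, 0.0656, 0.1425]
ee_rot: [-0.001, 1.0, 0.0, -0.0]
ft_force: [-0.1, 0.8, -1.8]
grip_width: 0.545
grasp_force: 41.9
[0.58860522 0.06560457 0.14252928]
[[317.12324805 234.65221964]
 [316.83586565 256.72063138]]
```

View pics/w2.png

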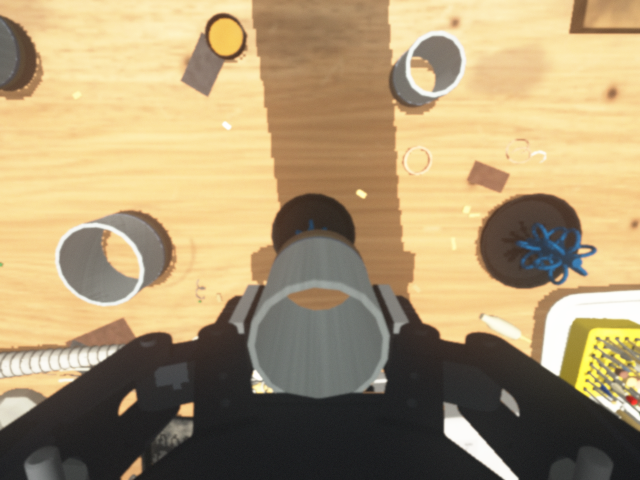

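Here the flask is held upright above base_mid_high. The dish arc is visible at about (314,235), spanning columns 273–355. I'll fit a circle to that arc.

```bash
cat >> h.py <<'E'
def arc(c,g,D,vmax,z=.012,vmin=0,thr=60):
    u,v=proj(c,[[*g,z]])[0];V=c["color"].max(2);pts=[];w=int(D*1.6/2*c["fx"]/.33)
    H=cv2.cvtColor(c["color"],cv2.COLOR_RGB2HSV);m=((V<thr)|((H[...,0]>90)&(H[...,0]<125)&(H[...,1]>90))).astype(np.uint8)
    q=np.zeros_like(m);u,v=int(u),int(v);sl=np.s_[max(v-w,vmin):vmax,max(0,u-w):u+w];q[sl]=m[sl]
    cs=max(cv2.findContours(q,0,cv2.CHAIN_APPROX_NONE)[0],key=cv2.contourArea)[:,0]
    h=cv2.convexHull(cs)[:,0];h=h[h[:,1]<vmax-2].astype(float);p=ray(c,h,z)
    f=lambda a:np.hypot(*(p-a[:2]).T)-a[2]
    s=least_squares(f,[*g,D/2],loss="soft_l1",f_scale=.001);s2=least_squares(lambda a:f([*a,D/2]),g,loss="soft_l1",f_scale=.001)
    return "free",s.x.round(4),"fixedR",s2.x.round(4),"rms mm",(1000*np.sqrt(np.mean(s2.fun**2))).round(2),"hull v",h[:,1].min(),h[:,1].max(),"u",h[:,0].min(),h[:,0].max()
E
python3 - <<'E'
from h import *
from workcell import imaging
c=imaging.camera("wrist")
for z in(.0,.012):print(z,arc(c,(.589,.0635),.066,232,z))
print(arc(c,(.593,.233),.078,290))
E
```

```text
0.0 ('free', array([0.58  , 0.0675, 0.0215]), 'fixedR', array([0.5917, 0.0608]), 'rms mm', np.float64(6.69), 'hull v', np.float64(195.0), np.float64(229.0), 'u', np.float64(298.0), np.float64(353.0))
0.012 ('free', array([0.5774, 0.0673, 0.0205]), 'fixedR', array([0.5902, 0.0603]), 'rms mm', np.float64(6.86), 'hull v', np.float64(195.0), np.float64(229.0), 'u', np.float64(298.0), np.float64(353.0))
('free', array([0.6138, 0.2388, 0.0234]), 'fixedR', array([0.584 , 0.2579]), 'rms mm', np.float64(7.31), 'hull v', np.float64(241.0), np.float64(282.0), 'u', np.float64(518.0), np.float64(568.0))
```

```bash
python3 - <<'E'
from h import *
from workcell import imaging
c=imaging.camera("wrist");print(c["color"].max(2)[225,260:370:4])
for thr in(75,90):
  print(thr,arc(c,(.589,.0635),.066,230,thr=thr),arc(c,(.593,.233),.078,286,thr=thr))
E
```

```text
[250 250 250 222  78  73  68  70  62  60  58  54  54  90  52  50  49  51
  48  48  51  52  46  52 158 167 167 168]
75 ('free', array([0.586 , 0.0609, 0.0303]), 'fixedR', array([0.5894, 0.0607]), 'rms mm', np.float64(0.88), 'hull v', np.float64(194.0), np.float64(227.0), 'u', np.float64(276.0), np.float64(354.0)) ('free', array([0.5997, 0.2382, 0.0319]), 'fixedR', array([0.6005, 0.23  ]), 'rms mm', np.float64(8.25), 'hull v', np.float64(213.0), np.float64(282.0), 'u', np.float64(503.0), np.float64(581.0))
90 ('free', array([0.5865, 0.0606, 0.0311]), 'fixedR', array([0.589 , 0.0605]), 'rms mm', np.float64(0.61), 'hull v', np.float64(194.0), np.float64(226.0), 'u', np.float64(275.0), np.float64(354.0)) ('free', array([0.5935, 0.2293, 0.0377]), 'fixedR', array([0.5948, 0.2304]), 'rms mm', np.float64(4.02), 'hull v', np.float64(195.0), np.float64(283.0), 'u', np.float64(482.0), np.float64(595.0))
```

```bash
python3 - <<'E'
from h import *
from workcell import imaging,readout
c=imaging.camera("wrist");im=c["color"];print(readout.get_obs()["position"].round(4))
m=(cv2.cvtColor(im,cv2.COLOR_RGB2HSV)[...,2])
for v in(325,335,345): print(v,m[v,240:262],m[v,380:402])
for u in((249,390),): print(ray(c,[[249,340],[390,340],[319.5,340]],.167))
E
```

```text
[0.5888 0.0646 0.1427]
325 [170 167 152 120  84  66  61  60  60  70 101 135 153 160 159 158 158 147
 132 114 111 108] [161 160 161 162 155 140 108  71  49  52  52  56  69  97 138 159 169 169
 168 164 153 128]
335 [ 58  60  57  59  58  58  59  66  90 122 148 157 160 160 155 148 132 117
 108 109 109 108] [113 124 144 158 162 162 161 160 147 118  79  56  52  53  49  51  51  53
  53  48  50  50]
345 [ 49  47  49  48  49  52  68 101 138 154 157 157 158 154 137 121 110 111
 108 109 108 109] [113 125 143 157 163 162 161 154 126  83  56  46  47  43  41  41  42  45
  44  45  45  44]
[[0.58503621 0.0405551 ]
 [0.58499593 0.08756204]
 [0.58501607 0.06405968]]
```

```bash
python3 -m crank '[[0,-0.007,0,0],[0,-0.007,0.05,0],[0,-0.007,0.1,0],[0,-0.007,0.15,0],[0,-0.007,0.19,0]]'; python3 -m crank '[[0,0,0,0],[0,0,0.01,0],[0,0,0.02,0],[0,0,0.03,0],[0,0,0.037,0]]';python3 -m crank '[[0,0,0,0],[0,0,0.003,0],[0,0,0.006,0],[0,0,0.008,0],[0,0,0.008,0]]'
```

```text
clock: 4.38
position: [0.5885, 0.061, 0.0653]
ee_rot: [0.0, 1.0, -0.0, -0.0]
ft_force: [-0.2, -0.3, -3.3]
grip_width: 0.544
grasp_force: 41.9
clock: 4.8
position: [0.5894, 0.0613, 0.0523]
ee_rot: [0.0, 1.0, 0.0, 0.001]
ft_force: [0.7, 0.6, -1.9]
grip_width: 0.549
grasp_force: 41.9
clock: 5.22
position: [0.5892, 0.0613, 0.0494]
ee_rot: [0.0, 1.0, 0.0, 0.0]
ft_force: [-2.3, -0.2, 4.2]
grip_width: 0.551
grasp_force: 42.3
```

```bash
python3 -m crank '[[0,0,0,0],[0,0,0,0],[0,0,0,0],[0,0,0,0],[0,0,0,0]]' 1 30; python3 -m crank '[[0,0,-0.05,0],[0,0,-0.15,0],[0,0,-0.25,0],[0,0,-0.3,0],[0,0,-0.3,0]]'; python3 go.py .4758 .131 .1422;python3 - <<'E'
from h import *
from workcell import imaging
c=imaging.camera("wrist");cv2.imwrite("pics/w3.png",c["color"][:,:,::-1])
E
```

```text
clock: 5.63
position: [0.5889, 0.0612, 0.0487]
ee_rot: [0.0, 1.0, 0.0, 0.0]
ft_force: [-0.6, -0.1, 0.5]
grip_width: 0.998
grasp_force: 0.0
clock: 6.05
position: [0.5916, 0.0615, 0.1744]
ee_rot: [0.0, 1.0, 0.001, 0.004]
ft_force: [0.9, -0.2, -0.6]
grip_width: 1.002
grasp_force: 0.0
t 6.05 pos [0.5916 0.0615 0.1744] yawY 89.98 frac [0.2901 0.1736 0.0785] yawfrac to 90: -0.0003 dist mm 138.8
```

View pics/w3.png

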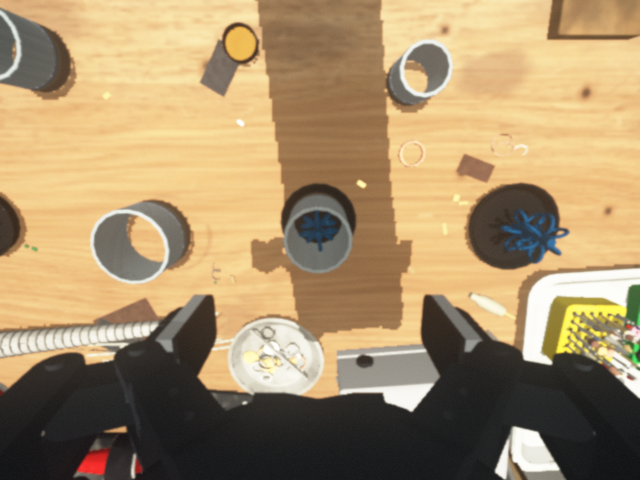

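The mid_high flask stands concentric on its base at (318,235), with the wax inside it. Next is flask_small at (420,72).

```bash
python3 -m crank '[[0.08,0.05,0,0],[0.16,0.1,0,0],[0.24,0.15,0,0],[0.285,0.173,0,0],[0.285,0.173,0,0]]'; python3 -m crank '[[0,0,0,0],[0,0,0,0],[0,0,0,0]]'; python3 go.py .4758 .131 .034; python3 - <<'E'
from h import *
from workcell import imaging
c=imaging.camera("wrist");print(measure(c,(.4755,.131),.036,.048,"flask"))
h=blob(c["color"],proj(c,[[.4755,.131,.024]])[0],"flask",60);print(h.min(0),h.max(0))
cv2.imwrite("pics/w4.png",c["color"][:,:,::-1])
E
```

```text
clock: 6.52
position: [0.4709, 0.1331, 0.1674]
ee_rot: [-0.002, 1.0, 0.0, -0.002]
ft_force: [0.6, -0.2, -0.6]
grip_width: 0.998
grasp_force: 0.0
clock: 6.77
position: [0.4755, 0.1296, 0.1682]
ee_rot: [0.001, 1.0, -0.0, -0.0]
ft_force: [0.7, -0.2, 0.2]
grip_width: 1.002
grasp_force: 0.0
t 6.77 pos [0.4755 0.1296 0.1682] yawY 89.91 frac [-0.0008  0.0037  0.3355] yawfrac to 90: -0.0015 dist mm 134.2
(array([0.4761, 0.1322]), 'far-near mm', np.float64(-2.6), 'width mm (top)', np.float64(35.0))
[300. 208.] [347. 262.]
```

View pics/w4.png

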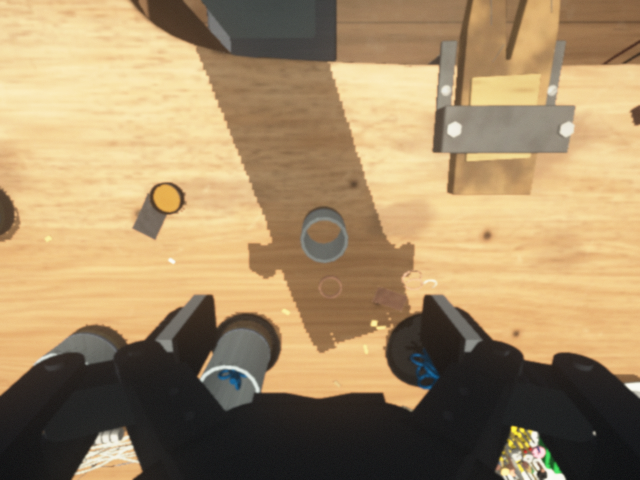

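flask_small is at (324,236), measured width 35 mm, so the centre (0.476, 0.132) is good. Grasping it now.

```bash
python3 -m crank '[[-0.001,0.006,0.1,0],[-0.001,0.006,0.2,0],[-0.001,0.006,0.28,0],[-0.001,0.006,0.337,0],[-0.001,0.006,0.337,0]]'; python3 -m crank '[[0,0,0,0],[0,0,0,0],[0,0,0,0],[0,0,0,0],[0,0,0,0]]' -1 30;python3 -m crank '[[0,0,0,0],[0,0,0,0],[0,0,0,0]]' - 40; python3 -m crank '[[0,0,-0.05,0],[0,0,-0.15,0],[0,0,-0.25,0],[0,0,-0.3,0],[0,0,-0.3,0]]';python3 go.py .458 -.283 .153
```

```text
clock: 7.23
position: [0.4727, 0.1311, 0.0293]
ee_rot: [0.001, 1.0, -0.002, -0.004]
ft_force: [-0.9, -0.3, -0.8]
grip_width: 1.003
grasp_force: 0.0
clock: 7.65
position: [0.4765, 0.1331, 0.0355]
ee_rot: [0.0, 1.0, 0.001, 0.001]
ft_force: [-1.6, 0.4, 5.7]
grip_width: 0.391
grasp_force: 29.2
clock: 7.9
position: [0.4765, 0.1331, 0.0356]
ee_rot: [0.0, 1.0, 0.001, 0.001]
ft_force: [-1.4, -1.0, 8.4]
grip_width: 0.388
grasp_force: 39.0
clock: 8.32
position: [0.478, 0.1338, 0.1597]
ee_rot: [0.0, 1.0, 0.002, 0.004]
ft_force: [0.9, 0.8, -0.3]
grip_width: 0.388
grasp_force: 40.4
t 8.32 pos [0.478  0.1338 0.1597] yawY 89.99 frac [ 0.0499 -1.042   0.0124] yawfrac to 90: -0.0002 dist mm 417.3
```

```bash
python3 -m crank '[[0.005,-0.1,0,0],[0.01,-0.2,0,0],[0.015,-0.3,0,0],[0.02,-0.4,0,0],[0.025,-0.5,0,0]]'; python3 -m crank '[[0.005,-0.1,0,0],[0.01,-0.2,0,0],[0.015,-0.3,0,0],[0.02,-0.4,0,0],[0.02,-0.48,0,0]]';python3 -m crank '[[0,-0.05,0,0],[0,-0.05,0,0],[0,-0.05,0,0],[0,-0.05,0,0]]'; python3 go.py .458 -.283 .153; python3 - <<'E'
from h import *
from workcell import imaging
c=imaging.camera("wrist");cv2.imwrite("pics/w5.png",c["color"][:,:,::-1]);print(proj(c,[[.458,-.2825,.012]]))
for v in (215,225,235): print(v,arc(c,(.458,-.2825),.054,v,thr=90))
E
```

```text
clock: 8.73
position: [0.4647, -0.0689, 0.1541]
ee_rot: [-0.0, 1.0, 0.0, 0.0]
ft_force: [1.3, 0.4, -1.2]
grip_width: 0.387
grasp_force: 40.3
clock: 9.15
position: [0.4561, -0.2623, 0.1541]
ee_rot: [0.001, 1.0, -0.0, 0.0]
ft_force: [0.6, 0.0, -1.6]
grip_width: 0.388
grasp_force: 40.3
clock: 9.48
position: [0.4573, -0.2783, 0.1536]
ee_rot: [-0.0, 1.0, 0.0, -0.0]
ft_force: [0.6, 1.1, -1.0]
grip_width: 0.388
grasp_force: 40.4
t 9.48 pos [ 0.4573 -0.2783  0.1536] yawY 90.02 frac [-0.0017 -0.0116  0.0016] yawfrac to 90: 0.0004 dist mm 4.8
[[314.52941717 234.11092901]]
215 ('free', array([ 0.4588, -0.2839,  0.0259]), 'fixedR', array([ 0.46  , -0.2838]), 'rms mm', np.float64(0.14), 'hull v', np.float64(203.0), np.float64(212.0), 'u', np.float64(290.0), np.float64(330.0))
225 ('free', array([ 0.4581, -0.2837,  0.0253]), 'fixedR', array([ 0.4602, -0.2835]), 'rms mm', np.float64(0.4), 'hull v', np.float64(203.0), np.float64(222.0), 'u', np.float64(284.0), np.float64(339.0))
235 ('free', array([ 0.458 , -0.2837,  0.0252]), 'fixedR', array([ 0.4603, -0.2836]), 'rms mm', np.float64(0.71), 'hull v', np.float64(203.0), np.float64(230.0), 'u', np.float64(282.0), np.float64(344.0))
```

View pics/w5.png

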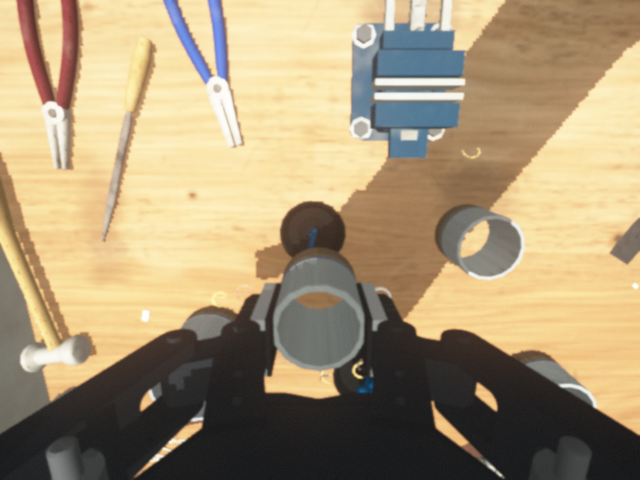

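```bash
python3 -m crank '[[-0.003,-0.012,0,0],[-0.003,-0.012,0.08,0],[-0.003,-0.012,0.16,0],[-0.003,-0.012,0.21,0],[-0.003,-0.012,0.24,0]]'; python3 -m crank '[[0,0,0,0],[0,0,0.01,0],[0,0,0.02,0],[0,0,0.03,0],[0,0,0.037,0]]';python3 -m crank '[[0,0,0.002,0],[0,0,0.004,0],[0,0,0.006,0],[0,0,0.008,0],[0,0,0.008,0]]'
```

```text
clock: 9.95
position: [0.4577, -0.2827, 0.0555]
ee_rot: [-0.001, 1.0, 0.001, -0.001]
ft_force: [0.3, 0.8, -1.0]
grip_width: 0.392
grasp_force: 40.3
clock: 10.37
position: [0.459, -0.2841, 0.0435]
ee_rot: [-0.0, 1.0, -0.0, 0.001]
ft_force: [0.4, 0.6, -0.9]
grip_width: 0.393
grasp_force: 40.3
clock: 10.78
position: [0.4585, -0.284, 0.0399]
ee_rot: [0.0, 1.0, 0.0, 0.0]
ft_force: [0.1, -0.9, -1.3]
grip_width: 0.39
grasp_force: 40.3
```

```bash
python3 -m crank '[[0,0,0.001,0],[0,0,0.002,0],[0,0,0.003,0],[0,0,0.003,0]]'; python3 go.py .459 -.284 .039
```

```text
clock: 11.12
position: [0.4586, -0.284, 0.0396]
ee_rot: [0.0, 1.0, 0.0, 0.0]
ft_force: [-3.8, 3.0, 11.6]
grip_width: 0.386
grasp_force: 41.7
t 11.12 pos [ 0.4586 -0.284   0.0396] yawY 89.98 frac [-0.0009  0.0001  0.0014] yawfrac to 90: -0.0003 dist mm 0.7
```

Contact made on the seat. I'll release, lift and move over flask_mid_low.

```bash
python3 -m crank '[[0,0,0,0],[0,0,0,0],[0,0,0,0],[0,0,0,0],[0,0,0,0]]' 1 30; python3 -m crank '[[0,0,-0.05,0],[0,0,-0.15,0],[0,0,-0.25,0],[0,0,-0.32,0],[0,0,-0.32,0]]'; python3 -m crank '[[0,0.08,0,0],[0,0.16,0,0],[0,0.24,0,0],[0,0.32,0,0],[0,0.32,0,0]]';python3 -m crank '[[0,0,0,0],[0,0,0,0],[0,0,0,0]]'; python3 go.py .459 -.154 .034; python3 - <<'E'
from h import *
from workcell import imaging
c=imaging.camera("wrist");print(measure(c,(.459,-.156),.048,.048,"flask"))
cv2.imwrite("pics/w6.png",c["color"][:,:,::-1])
E
```

```text
clock: 11.53
position: [0.4585, -0.2839, 0.0386]
ee_rot: [0.0, 1.0, 0.0, -0.0]
ft_force: [0.6, 0.1, -0.0]
grip_width: 1.001
grasp_force: 0.0
clock: 11.95
position: [0.4609, -0.2856, 0.1727]
ee_rot: [0.0, 1.0, -0.001, 0.004]
ft_force: [0.4, -0.6, 0.6]
grip_width: 1.0
grasp_force: 0.0
clock: 12.37
position: [0.4589, -0.1497, 0.1664]
ee_rot: [-0.003, 1.0, 0.001, -0.0]
ft_force: [0.0, 0.3, 0.2]
grip_width: 1.001
grasp_force: 0.0
clock: 12.62
position: [0.4583, -0.1571, 0.1667]
ee_rot: [0.001, 1.0, -0.0, 0.0]
ft_force: [0.7, 0.6, 0.1]
grip_width: 1.002
grasp_force: 0.0
t 12.62 pos [ 0.4583 -0.1571  0.1667] yawY 89.9 frac [-0.0016  0.0079  0.3317] yawfrac to 90: -0.0017 dist mm 132.7
(array([ 0.4596, -0.1587]), 'far-near mm', np.float64(-2.5), 'width mm (top)', np.float64(47.6))
```

View pics/w6.png

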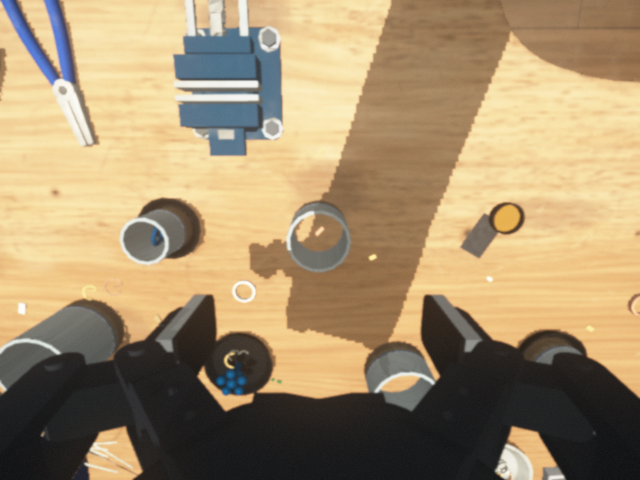

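The small flask is seated at (155,240). flask_mid_low is at (318,237), width 47.6 mm, so I grasp it next.

```bash
python3 -m crank '[[-0.003,-0.004,0.1,0],[-0.003,-0.004,0.2,0],[-0.003,-0.004,0.28,0],[-0.003,-0.004,0.334,0],[-0.003,-0.004,0.334,0]]'; python3 -m crank '[[0,0,0,0],[0,0,0,0],[0,0,0,0],[0,0,0,0],[0,0,0,0]]' -1 30;python3 -m crank '[[0,0,0,0],[0,0,0,0],[0,0,0,0]]' - 40; python3 -m crank '[[0,0,-0.05,0],[0,0,-0.15,0],[0,0,-0.25,0],[0,0,-0.3,0],[0,0,-0.3,0]]';python3 -m crank '[[0,0,0,0],[0,0,0,0]]'; python3 go.py .59 -.2315 .153
```

```text
clock: 13.08
position: [0.4565, -0.1579, 0.029]
ee_rot: [0.001, 1.0, 0.0, -0.004]
ft_force: [-1.0, 0.6, -1.2]
grip_width: 1.0
grasp_force: 0.0
clock: 13.5
position: [0.461, -0.158, 0.035]
ee_rot: [0.0, 1.0, -0.0, 0.002]
ft_force: [-2.8, 0.2, 7.6]
grip_width: 0.546
grasp_force: 29.7
clock: 13.75
position: [0.461, -0.158, 0.0351]
ee_rot: [0.0, 1.0, -0.0, 0.002]
ft_force: [-1.5, -1.0, 8.0]
grip_width: 0.542
grasp_force: 39.7
clock: 14.17
position: [0.4626, -0.1584, 0.159]
ee_rot: [0.0, 1.0, -0.0, 0.005]
ft_force: [0.7, -0.6, -1.4]
grip_width: 0.541
grasp_force: 41.8
clock: 14.33
position: [0.4593, -0.1574, 0.1528]
ee_rot: [0.0, 1.0, 0.0, -0.0]
ft_force: [-0.8, 0.2, -1.8]
grip_width: 0.537
grasp_force: 41.7
t 14.33 pos [ 0.4593 -0.1574  0.1528] yawY 90.0 frac [-0.3267 -0.1853 -0.0006] yawfrac to 90: -0.0 dist mm 150.2
```

```bash
python3 -m crank '[[-0.08,-0.046,0,0],[-0.16,-0.092,0,0],[-0.24,-0.138,0,0],[-0.325,-0.188,0,0],[-0.325,-0.188,0,0]]'; python3 -m crank '[[0,0,0,0],[0,0,0,0],[0,0,0,0]]';python3 go.py .59 -.2325 .153; python3 - <<'E'
from h import *
from workcell import imaging
c=imaging.camera("wrist");cv2.imwrite("pics/w7.png",cv2.resize(c["color"][150:390,180:460],(700,600))[:,:,::-1]);print(proj(c,[[.59,-.232,.012]]))
for v in (225,235): print(v,arc(c,(.59,-.232),.066,v,thr=90))
E
```

```text
clock: 14.75
position: [0.5927, -0.2352, 0.1488]
ee_rot: [0.0, 1.0, -0.001, -0.002]
ft_force: [-1.1, 0.4, -2.0]
grip_width: 0.538
grasp_force: 41.8
clock: 15.0
position: [0.5887, -0.2322, 0.1526]
ee_rot: [0.0, 1.0, 0.0, -0.001]
ft_force: [1.4, 0.5, -1.3]
grip_width: 0.537
grasp_force: 41.8
t 15.0 pos [ 0.5887 -0.2322  0.1526] yawY 89.99 frac [-0.0034 -0.0007 -0.0011] yawfrac to 90: -0.0001 dist mm 1.4
[[320.01742606 235.38896827]]
225 ('free', array([ 0.5903, -0.2333,  0.0313]), 'fixedR', array([ 0.5923, -0.2334]), 'rms mm', np.float64(0.41), 'hull v', np.float64(197.0), np.float64(222.0), 'u', np.float64(284.0), np.float64(355.0))
235 ('free', array([ 0.5903, -0.2334,  0.0313]), 'fixedR', array([ 0.5923, -0.2333]), 'rms mm', np.float64(0.65), 'hull v', np.float64(197.0), np.float64(232.0), 'u', np.float64(279.0), np.float64(357.0))
```

View pics/w7.png

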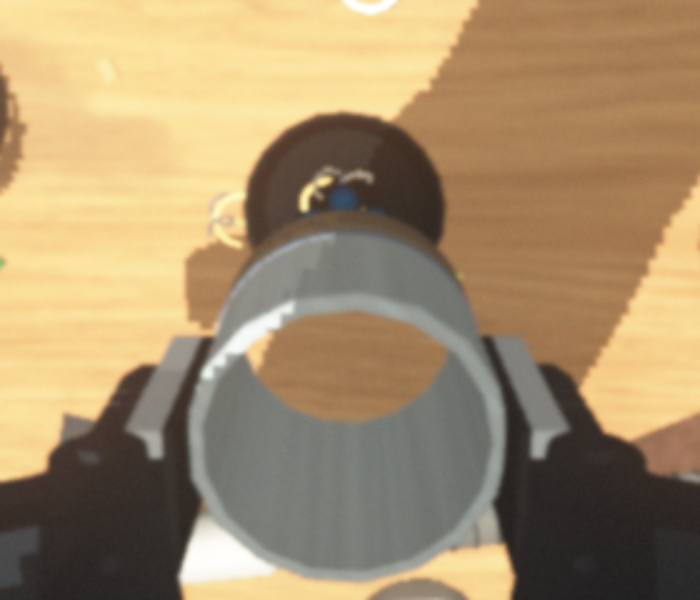

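The dish arc is centred, and the pale shavings lie about 12–15 mm out beside the wax, inside the flask's 21.5 mm bore. They won't interfere, so I'm lowering.

```bash
python3 -m crank '[[-0.005,-0.001,0,0],[-0.005,-0.001,0.08,0],[-0.005,-0.001,0.16,0],[-0.005,-0.001,0.21,0],[-0.005,-0.001,0.24,0]]'; python3 -m crank '[[0,0,0,0],[0,0,0.01,0],[0,0,0.02,0],[0,0,0.03,0],[0,0,0.036,0]]';python3 -m crank '[[0,0,0.002,0],[0,0,0.004,0],[0,0,0.006,0],[0,0,0.008,0],[0,0,0.009,0]]';python3 -m crank '[[0,0,0,0],[0,0,0,0]]'
```

```text
clock: 15.47
position: [0.5904, -0.2321, 0.0549]
ee_rot: [-0.0, 1.0, 0.001, -0.001]
ft_force: [-0.2, -0.6, -1.7]
grip_width: 0.538
grasp_force: 41.8
clock: 15.88
position: [0.5922, -0.2332, 0.0432]
ee_rot: [0.0, 1.0, -0.0, 0.001]
ft_force: [-0.7, -0.1, -1.6]
grip_width: 0.538
grasp_force: 41.8
clock: 16.3
position: [0.5917, -0.2332, 0.0392]
ee_rot: [0.0, 1.0, 0.0, 0.0]
ft_force: [-2.0, 1.3, 4.6]
grip_width: 0.542
grasp_force: 42.3
clock: 16.47
position: [0.5917, -0.2332, 0.0393]
ee_rot: [0.0, 1.0, 0.0, 0.0]
ft_force: [-1.1, 0.7, 0.8]
grip_width: 0.543
grasp_force: 42.0
```

Seated at foot z = 0.0042. I'll release, lift and move to flask_large.

```bash
python3 -m crank '[[0,0,0,0],[0,0,0,0],[0,0,0,0],[0,0,0,0],[0,0,0,0]]' 1 30; python3 -m crank '[[0,0,-0.05,0],[0,0,-0.15,0],[0,0,-0.25,0],[0,0,-0.35,0],[0,0,-0.4,0]]'; python3 -m crank '[[0.02,-0.08,0,0],[0.05,-0.16,0,0],[0.07,-0.24,0,0],[0.085,-0.33,0,0],[0.085,-0.33,0,0]]';python3 -m crank '[[0,0,0,0],[0,0,0,0],[0,0,0,0]]'; python3 go.py .556 -.368 .042; python3 - <<'E'
from h import *
from workcell import imaging
c=imaging.camera("wrist");print(measure(c,(.556,-.368),.06,.07,"flask"))
cv2.imwrite("pics/w8.png",c["color"][:,:,::-1])
E
```

```text
clock: 16.88
position: [0.5917, -0.2332, 0.0391]
ee_rot: [0.0, 1.0, 0.0, 0.0]
ft_force: [-0.0, 0.2, -0.2]
grip_width: 1.0
grasp_force: 0.0
clock: 17.3
position: [0.5929, -0.234, 0.2045]
ee_rot: [0.0, 1.0, -0.001, 0.003]
ft_force: [0.7, -0.3, -0.0]
grip_width: 1.004
grasp_force: 0.0
clock: 17.72
position: [0.5533, -0.3735, 0.1994]
ee_rot: [0.005, 1.0, -0.002, -0.001]
ft_force: [-1.0, -1.4, -0.2]
grip_width: 1.001
grasp_force: 0.0
clock: 17.97
position: [0.5584, -0.3638, 0.1989]
ee_rot: [-0.001, 1.0, 0.0, 0.0]
ft_force: [-0.1, 0.4, -0.6]
grip_width: 1.002
grasp_force: 0.0
t 17.97 pos [ 0.5584 -0.3638  0.1989] yawY 90.09 frac [ 0.006  -0.0107  0.3922] yawfrac to 90: 0.0015 dist mm 156.9
(array([ 0.5559, -0.3724]), 'far-near mm', np.float64(-1.4), 'width mm (top)', np.float64(59.2))
```

View pics/w8.png

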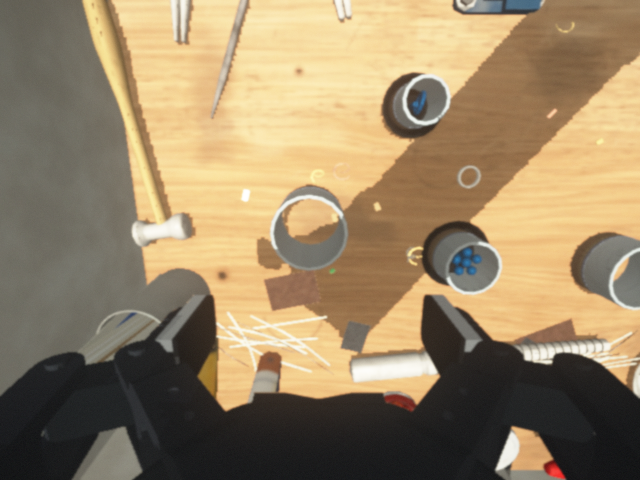

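Mid_low is seated at (467,262). flask_large is at (310,228), width 59 mm. I'll align over it and grasp.

```bash
python3 -m crank '[[0.006,-0.02,0,0],[0.006,-0.02,0.08,0],[0.006,-0.02,0.16,0],[0.006,-0.02,0.2,0],[0.006,-0.02,0.24,0]]'; python3 -m crank '[[0,0,0.04,0],[0,0,0.1,0],[0,0,0.15,0],[0,0,0.15,0],[0,0,0.15,0]]'; python3 -m crank '[[0,0,0,0],[0,0,0,0],[0,0,0,0],[0,0,0,0],[0,0,0,0]]' -1 30;python3 -m crank '[[0,0,0,0],[0,0,0,0],[0,0,0,0]]' - 45; python3 -m crank '[[0,0,-0.05,0],[0,0,-0.15,0],[0,0,-0.25,0],[0,0,-0.3,0],[0,0,-0.3,0]]';python3 -m crank '[[0,0,0,0],[0,0,0,0]]'; python3 go.py .594 .2315 .16
```

```text
clock: 18.43
position: [0.5548, -0.3726, 0.1013]
ee_rot: [-0.0, 1.0, 0.0, -0.001]
ft_force: [-0.6, 0.1, 0.3]
grip_width: 1.001
grasp_force: 0.0
clock: 18.85
position: [0.5549, -0.3728, 0.0426]
ee_rot: [-0.0, 1.0, 0.0, -0.001]
ft_force: [-0.5, -0.1, 0.9]
grip_width: 1.001
grasp_force: 0.0
clock: 19.27
position: [0.5563, -0.3734, 0.045]
ee_rot: [-0.0, 1.0, -0.0, 0.001]
ft_force: [-1.2, 1.5, 6.9]
grip_width: 0.675
grasp_force: 32.5
clock: 19.52
position: [0.5562, -0.3735, 0.045]
ee_rot: [-0.0, 1.0, -0.0, 0.001]
ft_force: [-1.2, 1.5, 7.9]
grip_width: 0.669
grasp_force: 46.5
clock: 19.93
position: [0.5573, -0.375, 0.1697]
ee_rot: [0.0, 1.0, -0.002, 0.004]
ft_force: [0.2, -1.6, -2.4]
grip_width: 0.666
grasp_force: 49.6
clock: 20.1
position: [0.5548, -0.3726, 0.162]
ee_rot: [-0.0, 1.0, 0.001, -0.001]
ft_force: [-0.2, 0.1, -3.0]
grip_width: 0.669
grasp_force: 49.6
t 20.1 pos [ 0.5548 -0.3726  0.162 ] yawY 90.0 frac [-0.0981  1.5103  0.0065] yawfrac to 90: 0.0001 dist mm 605.4
```

```bash
for i in 1 2 3; do :; done
python3 -m crank '[[-0.006,0.1,0,0],[-0.012,0.2,0,0],[-0.018,0.3,0,0],[-0.024,0.4,0,0],[-0.033,0.5,0,0]]'; python3 -m crank '[[-0.006,0.1,0,0],[-0.012,0.2,0,0],[-0.018,0.3,0,0],[-0.024,0.4,0,0],[-0.033,0.5,0,0]]'; python3 -m crank '[[-0.006,0.1,0,0],[-0.012,0.2,0,0],[-0.018,0.3,0,0],[-0.024,0.4,0,0],[-0.033,0.5,0,0]]';python3 -m crank '[[0,0.005,0,0],[0,0.005,0,0],[0,0.005,0,0],[0,0.005,0,0]]'; python3 go.py .594 .2315 .16; python3 - <<'E'
from h import *
from workcell import imaging
c=imaging.camera("wrist");cv2.imwrite("pics/w9.png",c["color"][:,:,::-1]);print(proj(c,[[.594,.2315,.012]]))
for v in (215,225): print(v,arc(c,(.594,.2315),.078,v,thr=90))
E
```

```text
clock: 20.52
position: [0.5672, -0.171, 0.1612]
ee_rot: [0.0, 1.0, 0.0, -0.002]
ft_force: [1.3, 1.5, -2.5]
grip_width: 0.667
grasp_force: 49.7
clock: 20.93
position: [0.5804, 0.0288, 0.1614]
ee_rot: [-0.0, 1.0, -0.0, -0.001]
ft_force: [1.1, 0.1, -3.0]
grip_width: 0.669
grasp_force: 49.7
clock: 21.35
position: [0.5936, 0.2286, 0.1612]
ee_rot: [-0.0, 1.0, -0.001, -0.001]
ft_force: [1.0, -0.0, -2.0]
grip_width: 0.666
grasp_force: 49.7
clock: 21.68
position: [0.5948, 0.2268, 0.1621]
ee_rot: [0.001, 1.0, -0.001, -0.001]
ft_force: [0.1, -0.7, -2.1]
grip_width: 0.671
grasp_force: 50.0
t 21.68 pos [0.5948 0.2268 0.1621] yawY 89.88 frac [0.002  0.0117 0.0052] yawfrac to 90: -0.002 dist mm 5.2
[[325.68763454 230.10702674]]
215 ('free', array([0.5926, 0.2291, 0.0377]), 'fixedR', array([0.5942, 0.229 ]), 'rms mm', np.float64(0.3), 'hull v', np.float64(183.0), np.float64(210.0), 'u', np.float64(282.0), np.float64(365.0))
225 ('free', array([0.5927, 0.2292, 0.0377]), 'fixedR', array([0.5943, 0.2291]), 'rms mm', np.float64(0.43), 'hull v', np.float64(183.0), np.float64(219.0), 'u', np.float64(278.0), np.float64(368.0))
```

View pics/w9.png

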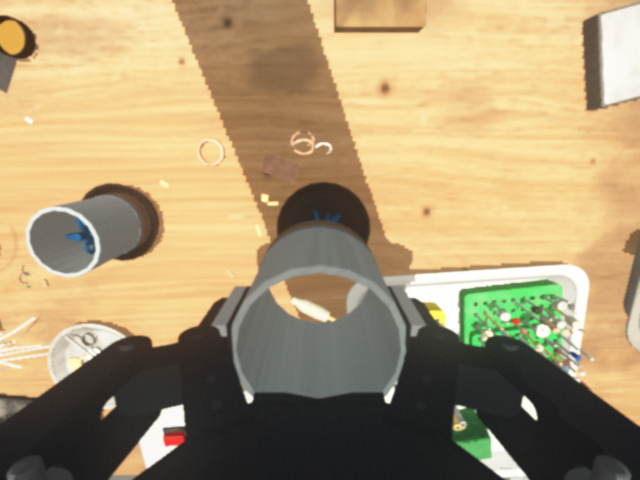

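The dish arc is visible at (324,228), and base_large measures (0.5935, 0.229). The tray edge is about 40 mm farther in x, so the fingers are clear. Lowering.

```bash
python3 -m crank '[[0,0.008,0,0],[0,0.008,0.08,0],[0,0.008,0.16,0],[0,0.008,0.21,0],[0,0.008,0.24,0]]'; python3 -m crank '[[0,0,0,0],[0,0,0.01,0],[0,0,0.02,0],[0,0,0.03,0],[0,0,0.034,0]]';python3 -m crank '[[0,0,0.002,0],[0,0,0.004,0],[0,0,0.006,0],[0,0,0.007,0],[0,0,0.007,0]]'
```

```text
clock: 22.15
position: [0.5936, 0.2309, 0.0643]
ee_rot: [0.001, 1.0, -0.001, -0.002]
ft_force: [-0.3, 0.1, -3.0]
grip_width: 0.665
grasp_force: 49.9
clock: 22.57
position: [0.5953, 0.2322, 0.0539]
ee_rot: [0.0, 1.0, 0.0, 0.0]
ft_force: [0.4, -0.4, -2.6]
grip_width: 0.67
grasp_force: 49.9
clock: 22.98
position: [0.5949, 0.2321, 0.0507]
ee_rot: [0.0, 1.0, 0.0, 0.0]
ft_force: [-0.3, -0.2, -2.5]
grip_width: 0.668
grasp_force: 49.9
```

```bash
python3 -m crank '[[0.001,-0.003,0,0],[0.001,-0.003,0.002,0],[0.001,-0.003,0.003,0],[0.001,-0.003,0.004,0],[0.001,-0.003,0.004,0]]';python3 -m crank '[[0,0,0.001,0],[0,0,0.001,0],[0,0,0.001,0]]'
```

```text
clock: 23.4
position: [0.5945, 0.2308, 0.0491]
ee_rot: [0.0, 1.0, 0.0, -0.0]
ft_force: [-0.1, -0.2, -2.1]
grip_width: 0.672
grasp_force: 50.2
clock: 23.65
position: [0.5946, 0.2309, 0.0491]
ee_rot: [0.0, 1.0, 0.0, 0.0]
ft_force: [-2.6, -1.2, 4.3]
grip_width: 0.67
grasp_force: 50.5
```

Contact made. Release, retreat and check.

```bash
python3 -m crank '[[0,0,0,0],[0,0,0,0],[0,0,0,0],[0,0,0,0],[0,0,0,0]]' 1 30; python3 -m crank '[[0,0,-0.05,0],[0,0,-0.15,0],[0,0,-0.25,0],[0,0,-0.35,0],[0,0,-0.4,0]]'; python3 -m crank '[[0.08,0,0,0],[0.16,0,0,0],[0.16,0,0,0],[0.16,0,0,0],[0.16,0,0,0]]';python3 - <<'E'
from h import *
from workcell import imaging
c=imaging.camera("scene");s=cv2.resize(c["color"][185:345,180:520],(800,376),interpolation=cv2.INTER_CUBIC);cv2.imwrite("pics/s10.png",s[:,:,::-1])
c=imaging.camera("top");s=cv2.resize(c["color"][180:310,110:520],(800,254),interpolation=cv2.INTER_CUBIC);cv2.imwrite("pics/t10.png",s[:,:,::-1])
a=cv2.imread("pics/s10.png");b=cv2.imread("pics/t10.png");cv2.imwrite("pics/fin.png",cv2.resize(np.vstack([a,b]),(760,598)))
E
```

```text
clock: 24.07
position: [0.5946, 0.2309, 0.0487]
ee_rot: [0.0, 1.0, 0.0, 0.0]
ft_force: [-1.2, -1.3, -0.8]
grip_width: 0.997
grasp_force: 0.0
clock: 24.48
position: [0.596, 0.2312, 0.2143]
ee_rot: [0.0, 1.0, 0.001, 0.003]
ft_force: [0.9, -1.1, -0.1]
grip_width: 0.999
grasp_force: 0.0
clock: 24.9
position: [0.5309, 0.2309, 0.2091]
ee_rot: [0.0, 1.0, 0.0, 0.0]
ft_force: [0.5, -0.3, 0.5]
grip_width: 0.998
grasp_force: 0.0
```

View pics/fin.png

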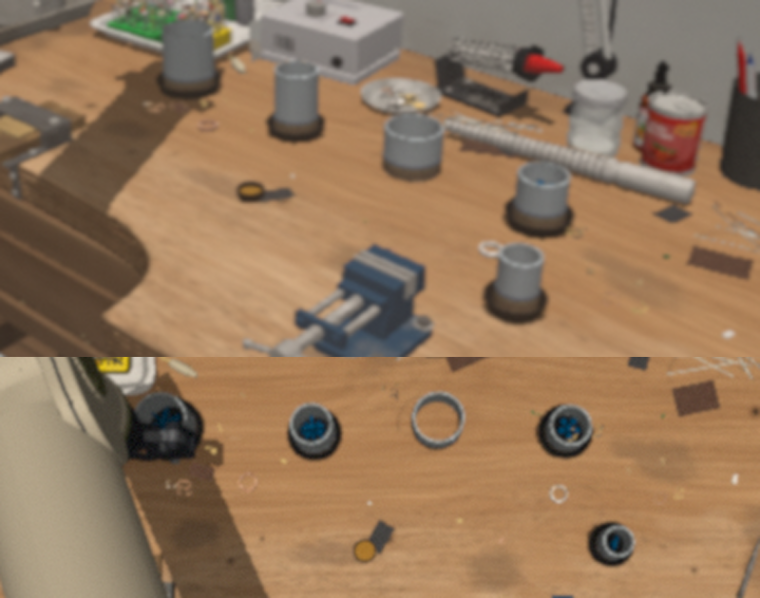

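All four flasks stand upright within their rims: large (190,60), mid_high (297,100), mid_low (542,195) and small (518,280). The spare at (413,145) hasn't moved. Handing in.

```bash
python3 -c "from workcell import manip;print(manip.hand_in())"
```

```text
the job is handed in; nothing more can be done
None
```

The job is handed in after about 25 s of robot time: all four flasks stand upright over the wax on their matching bases, and the spare was left where it was.

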